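# Dispense the pale blue stone from the tipping carousel

### The arm

A 7-joint arm with a two-finger parallel gripper is mounted at the origin on a cart in front of the work surface, level with it; the furniture and walls round the work are solid. World frame = base frame: x ahead of the robot, y to its left, z up, the work surface at z = 0. Lengths are in mm, angles in rad, forces in N, time in s.
With the tool pointing down it reaches from about 400 to 750 mm from the base axis. Payload 19.5 kg.
Tool frame: the origin (TCP) lies at the very end of the fingers, on their centre line; the grasp point (between the pads) lies 19 mm behind it; z points along the fingers, x is the direction in which the jaws open and shut, and the axes are right-handed (so a half turn about z gives the same grasp; the last joint's range is limited). The gripper opens to 85 mm and grips with 20 to 120 N. Pads are 22 mm wide; open, the fingers measure 114 mm over their backs; the gripper's body (76 mm by 85 mm) begins 54 mm behind the grasp point. The pads swing forward as they close: fully open they stand 13 mm farther back than shut.
Start: joints at [-1.351, 0.707, -0.028, 1.485, 0.022, 0.951, -0.075], TCP at [148.81, 555.383, 231.268] pointing down, gripper open.
Joint ranges: [-2.71, 2.71], [-0.32, 2.16], [-1.57, 1.52], [0, 2.45], [-1.46, 4.6], [0, 2.02], [-2.83, 2.83]. Speed limits (rad/s): [1.89, 1.89, 2.57, 2.57, 3.01, 3.01, 3.01].

### API

Orientations are given as a unit quaternion [w, x, y, z].
In Python, from rig import manip, cams, workorder, spotter gives the robot as it stands.
- The arm moves only by the tool apply_moves, never from a script. Its argument "motion" is a list of rows, each a list of 7 numbers: the shift along the tool's x, y, z in cm, then the turn, a rotation vector about the tool's x, y, z in degrees, then the closure, from -1 (fully open) to 1 (shut). A call has 1 to 12 rows; each row is the pose to reach, as a shift and turn from the pose commanded when the call began, along the tool's axes at that moment; what a row does not reach only later rows make up. A row lasts 1/12 s, in which the tool goes at most 41.7 mm and 7.16 degrees, less where a joint would pass 70% of its speed; a pose out of reach is approached as far as the arm can. A call with a gripper value outside its range is refused whole. The fingers move at their own pace and stop on an object; the grip force is fixed at half the most. Time passes only in rows, so rows that repeat a pose let the fingers close. It gives the time, the measured TCP pose, the force and the opening at its end, in the units of the state.
- manip.sense(): the state, without advancing time (a new reading comes with each control period).
- cams.snapshot(name): name is "side" or "top"; returns the picture (400x640x3 uint8, red, green, blue); there is no depth.
- cams.camera_info(name): a dict with "fx", "fy", "cx", "cy" (pixels), "rvec" (rotation vector, rad) and "tvec" (3), from world to camera coordinates, as OpenCV has them. Camera axes: x right, y down, z forward; pixel columns grow to the right and rows downward; lengths in mm; the calibration is good to about 2 mm. A picture is of the moment at which its call begins. camera_info takes no time and is no camera call.
- workorder.close_job(): hands the job in, once; it reports no verdict.
Trained networks look in the newest picture that a camera, given by its name, has taken for a name from the list of things; names that differ only in an ending like _2 or _b are one class to them, and where a whole thing is asked for, a point or a joint stands for the part that bears it (a point fixed in the world has none). Each returns a list of dicts, best first, with "p" (0 to 1); they miss things now and then, are a little off and sometimes report something else, mostly with a low value. They report only what shows in the picture. A call takes as long as a camera call. They do not tell look-alikes from the thing itself.
- spotter.silhouettes(camera, target): "mask" (400x640 bool, what is visible of it) and "pixel" ([column, row] in pixels, amid what is visible of it).
- spotter.place_of(camera, target): "pixel" ([column, row] in pixels: a listed point, or the origin of a listed thing).
The state is a dict: "time": time; "joint_pos": joint angles; "joint_velocities": joint speeds; "joint_torque": joint torques, N m; "position": TCP position; "tcp_rot": TCP orientation; "ft_force": force on the tool from outside, world axes, zero at the start; "moment": the same for the moment, N m; "grip_width": finger opening in mm.
Only numpy, scipy, OpenCV 4.12 (cv2) and the standard library are available. Lean on these libraries where they do the work, as an engineer would, in place of code of your own. Each camera call takes 0.05 s, during which the arm holds its last target.

### The job

A customer wants the pale blue stone from the four-compartment carousel. With the carousel still level, turn it by the blue bar knob on top until the pale blue stone lies in front of the chute; then squeeze the orange catch paddle against its black grip to unlock the carousel and tip it up by that handle so that the stone slides down the chute into the white tray. Lower the carousel fully back down so that its catch locks again and let go, with the brown and pink stones still inside; do not touch the stones with the fingers and leave the other things on the table where they are.

Things in the scene. Friction and masses are not known exactly. Their poses are not given: they have to be found in the camera images.
- dispenser: Fixed base: wooden board 170 x 440 x 12 mm, narrower under the tray; origin on the table under the carousel's axis; z up; chute and white tray on its -y side, squeeze handle on its +y side. The tipping hinge line is parallel to x through y = -118, z = 60 mm. The catch's steel keeper post stands at x = 25 to 48, y = 155 mm, up to z = 52 mm; hinge cheeks at x = +-75, y = -118 mm up to 76 mm.
- tipper (a joint): Tipping angle, rad: 0 = level on its rest, grows as the handle is lifted (about the base's +x axis), stop at 0.75. Needs about 5 N at the handle, falls back by its weight. Locked at 0 (0.01 rad of play) until the paddle is squeezed; keep it squeezed until fully down again, then let go. Held at 0.5 to 0.6 the stone at the chute slides out in a second or so.
- wheel (a joint): Angle of the four-compartment wheel relative to the tipping frame, rad, growing anticlockwise from above; turns several turns both ways (0.12 N m friction, stays where left). At every multiple of pi/2 a compartment faces the chute exactly. At the start it is near 0 and the compartment at the chute is empty.
- paddle (a joint): Travel of the orange catch paddle, m: 0 = out (catch engaged when the carousel is down), 0.011 = squeezed fully in; the catch is free above about 0.009. Its spring needs about 10 N when fully in.
- knob_grip (a point): Centre of the blue bar knob on the wheel's axis: bar 56 mm long (its x axis, = the base's x when the wheel reads 0), 16 mm wide (y), 34 mm high, 139 mm above the table when level; turns with the wheel. The ring wall (radius 107 mm) and all else round it end 109 mm above the table.
- wheel_floor (a point): Point on the carousel's axis at the compartments' floor, 66 mm above the table when level; z along the axis. Compartments: quarter sectors, radius 100 mm, between 40 mm high spokes, slippery floors; a fixed clear ring wall closes all but the one at the chute (base's -y side, opening 76 degrees).
- handle_grip (a point): Middle of the handle's two grips when squeezed, 105 mm above the table when level; axes as the base, tipping with the frame. Upright plates 40 mm long in y, tops at 130 mm; squeeze along x. Black fixed grip: outer face at x = -13 mm; orange paddle: outer face at x = +24 mm out, +13 mm squeezed (37 mm wide, 26 squeezed). Its foot ends 68 mm above the table: keep fingertips above that.
- tray_centre (a point): Centre of the cork floor of the white catch tray on the base, 15 mm above the table; axes as the base; inside 110 (x) by 115 (y) mm, side walls 46 mm, far wall 67 mm high above the table.
- blue_stone_centre (a point): Centre of the pale blue polished palm stone, 47 x 61 x 30 mm, 0.12 kg: the stone wanted. Starts in the compartment at left, right or opposite the chute. (The stone itself is body blue_stone.)
- brown_stone_centre (a point): Centre of the mottled brown palm stone, 50 x 56 x 28 mm; stays in the carousel.
- pink_stone_centre (a point): Centre of the pink palm stone, 56 x 62 x 30 mm; stays in the carousel.
- gift_box_0: Brown gift box 52 x 52 x 36 mm standing on the table, bystander; origin under its centre.
- chip_jar: Clear jar with black lid, 46 x 46 x 74 mm, bystander; origin under its centre.
- tower_clear: Clear crystal tower 25 x 24 x 104 mm, bystander; origin under its centre.
Mind the look-alikes: they are no part of the job. Leave any purple or yellow look-alike of the part that bears pink_stone_centre alone.

How it is judged:
By the outcome, as a careful person would: the job done as asked, in the order asked, and still so for the second after the job is handed in, with the robot touching nothing.
It also fails if it takes over 51 s, if anything falls off the work surface, if the arm or the gripper's body presses on something with over 40 N, if the wrist force passes 120 N, or if a joint passes its speed limit or range.

## Working session

There is one attempt and no reset: what is moved stays moved. The work goes in short steps, Python scripts to look and compute and a tool call to move; the robot and the scene stay as the last step left them, time stands still between calls to the robot, and variables do not carry over. Pictures are saved under pics/ and viewed, and the job is handed in when it is done.

Besides the shell and the picture viewer there is one more tool, called after "Emit:" by a JSON object that holds its "name" and its "arguments", one argument or row to a line. apply_moves: Moves the arm, as the interface text tells. Its arguments: {"type":"object","properties":{"motion":{"type":"array","items":{"type":"array","items":{"type":"number"}}}},"required":["motion"]}

```bash
ls; mkdir -p pics
cat > h.py <<'E'
import numpy as np, cv2
from rig import manip, cams, workorder, spotter
def save(n,f,crop=None,s=1):
    im=cams.snapshot(n)[:,:,::-1]
    if crop: a,b,c,d=crop; im=im[b:d,a:c]
    im=cv2.resize(im,None,fx=s,fy=s,interpolation=cv2.INTER_CUBIC)
    cv2.imwrite('pics/'+f,im)
def cam(n):
    i=cams.camera_info(n); R=cv2.Rodrigues(np.array(i['rvec'],float))[0]; t=np.array(i['tvec'],float).ravel()
    K=np.array([[i['fx'],0,i['cx']],[0,i['fy'],i['cy']],[0,0,1]]); return K,R,t
def at_z(n,px,z):
    K,R,t=cam(n); d=R.T@np.linalg.inv(K)@np.array([px[0],px[1],1.]); c=-R.T@t
    return c+d*(z-c[2])/d[2]
def proj(n,P):
    K,R,t=cam(n); q=K@(R@np.array(P,float)+t); return q[:2]/q[2]
def tri(p1,p2):
    A=[]
    for n,p in(('side',p1),('top',p2)):
        K,R,t=cam(n);P=K@np.c_[R,t]
        A+=[p[0]*P[2]-P[0],p[1]*P[2]-P[1]]
    v=np.linalg.svd(np.array(A))[2][-1]; return v[:3]/v[3]
E
python3 - <<'E'
from h import *
np.set_printoptions(precision=1,suppress=True)
save('side','s0.png');save('top','t0.png')
for n in('side','top'):
    K,R,t=cam(n);print(n,-R.T@t,R[2])
    for o in['dispenser','knob_grip','wheel_floor','handle_grip','tray_centre','blue_stone_centre','brown_stone_centre','pink_stone_centre']:
        print(o,[(np.array(d['pixel']),round(d['p'],2)) for d in spotter.place_of(n,o)[:3]])
print(manip.sense())
E
```

```text
pics
side [ 144.3 -814.8  819.6] [ 0.3  0.7 -0.6]
dispenser [(array([313. , 258.3]), 0.85)]
knob_grip [(array([311.5, 217.9]), 0.7)]
wheel_floor [(array([309.7, 238. ]), 0.95)]
handle_grip [(array([301.8, 195.7]), 0.85), (array([289.3, 239.7]), 0.72)]
tray_centre [(array([324.8, 311.9]), 0.88)]
blue_stone_centre [(array([289.9, 238.8]), 0.58)]
brown_stone_centre [(array([330.7, 232.3]), 0.67)]
pink_stone_centre [(array([267.2, 204. ]), 0.74), (array([425. , 300.2]), 0.67)]
top [ 393.2   87.5 1420.1] [ 0.1  0.  -1. ]
dispenser [(array([352.8, 236.8]), 0.66)]
knob_grip [(array([360.7, 229.6]), 0.88)]
wheel_floor [(array([356.7, 232.8]), 0.62)]
handle_grip []
tray_centre [(array([423.4, 248.2]), 0.91)]
blue_stone_centre [(array([349.1, 256.2]), 0.67)]
brown_stone_centre [(array([361.3, 210.2]), 0.74), (array([192.4, 189.5]), 0.46)]
pink_stone_centre [(array([335.4, 226.4]), 0.73), (array([444.3, 165.2]), 0.7), (array([361.4, 211.7]), 0.59)]
{'time': 0.9, 'joint_pos': array([-1.4,  0.7, -0. ,  1.5,  0. ,  1. , -0.1]), 'joint_velocities': array([-0.,  0., -0., -0.,  0., -0., -0.]), 'joint_torque': array([  0. , -88.3,   1.2, -23.6,   0. ,   0. ,   0. ]), 'position': array([148.8, 555.4, 231.3]), 'tcp_rot': array([ 0. ,  0.8,  0.6, -0. ]), 'ft_force': array([ 0.5, -1.1,  0.6]), 'moment': array([-0.,  0.,  0.]), 'grip_width': 85.64411894627148}
```

View pics/s0.png

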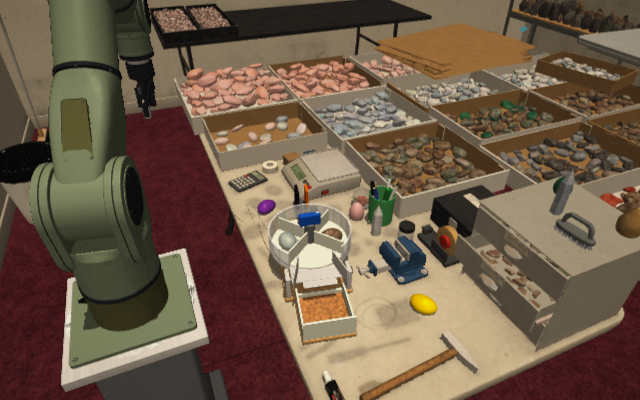

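View pics/t0.png

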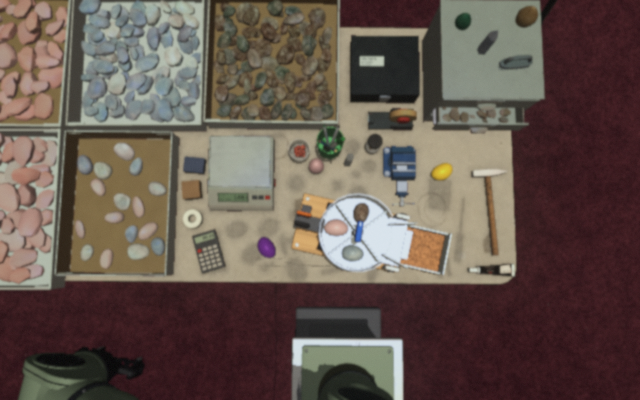

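Run:
```python
from h import *
im=cv2.imread('pics/s0.png')[150:360,220:440];cv2.imwrite('pics/s0c.png',cv2.resize(im,None,fx=2.8,fy=2.8,interpolation=2))
im=cv2.imread('pics/t0.png')[160:320,280:480];cv2.imwrite('pics/t0c.png',cv2.resize(im,None,fx=3.7,fy=3.7,interpolation=2))
```

```text
(no output)
```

View pics/s0c.png

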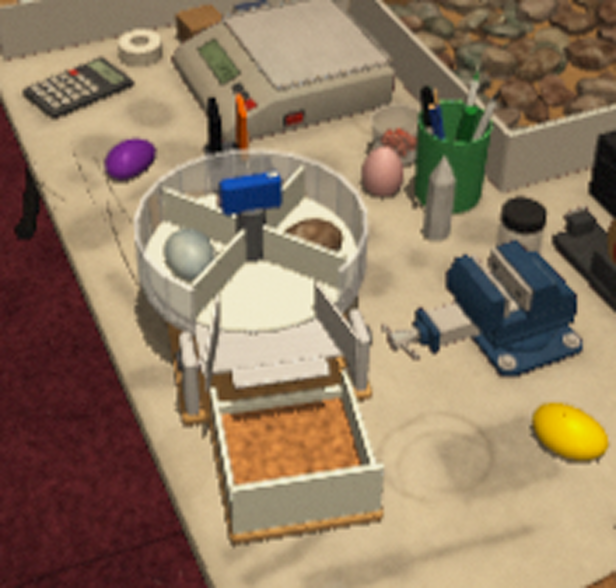

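View pics/t0c.png

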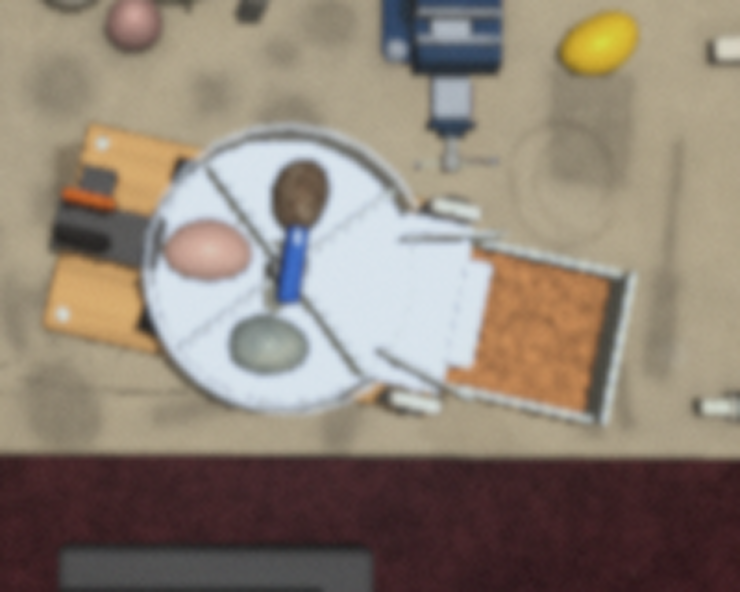

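The pale blue stone is at top (349,256) and side (288,240), on the base's −x side, with pink opposite the chute and brown at +x. The look-alikes are the purple egg at (266,246) and the yellow one at (443,171), both outside the carousel. The wheel has to turn by +90°.

Run:
```python
from h import *
from scipy.optimize import least_squares
np.set_printoptions(precision=1,suppress=True)
obs={}
for n in('side','top'):
    save(n,n+'1.png')
    for o in['dispenser','knob_grip','wheel_floor','handle_grip','tray_centre','blue_stone_centre']:
        obs[n,o]=[(np.array(d['pixel']),d['p']) for d in spotter.place_of(n,o)[:2]]
        print(n,o,obs[n,o])
for o,z in[('dispenser',0),('knob_grip',139),('wheel_floor',66),('handle_grip',105),('tray_centre',15)]:
    for n in('side','top'):
        for p,q in obs[n,o]: print(o,n,at_z(n,p,z),round(q,2))
    if obs['side',o] and obs['top',o]: print(o,'tri',tri(obs['side',o][0][0],obs['top',o][0][0]))
# blue mask of knob in both
m=spotter.silhouettes('top','handle_grip');print([(d['pixel'],d['p'],d['mask'].sum()) for d in m[:2]])
for n in('top','side'):
    im=cams.snapshot(n).astype(int)
    b=((im[...,2]>im[...,0]+60)&(im[...,2]>im[...,1]+40))
    k=np.array(obs[n,'knob_grip'][0][0]); yy,xx=np.nonzero(b); s=np.hypot(xx-k[0],yy-k[1])<30; xx,yy=xx[s],yy[s]
    pts=np.c_[xx,yy]; c=pts.mean(0); u,sv,v=np.linalg.svd(pts-c,full_matrices=False); print(n,len(xx),c,v[0],xx.min(),xx.max(),yy.min(),yy.max())
    e=[at_z(n,c+v[0]*a,139) for a in(-8,8)]; d=e[1]-e[0]; print('knob dir deg',np.degrees(np.arctan2(d[1],d[0])))
    o_=((im[...,0]>190)&(im[...,1]<120)&(im[...,2]<60)); yy,xx=np.nonzero(o_); s=(np.hypot(xx-k[0],yy-k[1])<75)&(xx<k[0]); print('orange',s.sum(),xx[s].mean(),yy[s].mean(),at_z(n,[xx[s].mean(),yy[s].mean()],115))
```

```text
side dispenser [(array([310.1, 259.8]), 0.68), (array([402.4, 245.1]), 0.29)]
side knob_grip [(array([311., 218.]), 0.66)]
side wheel_floor [(array([288. , 236.1]), 0.3)]
side handle_grip [(array([301.7, 192.6]), 0.64)]
side tray_centre [(array([321.8, 312.3]), 0.84)]
side blue_stone_centre [(array([288.2, 234.6]), 0.73), (array([404.1, 247. ]), 0.38)]
top dispenser [(array([352.3, 235.8]), 0.83)]
top knob_grip [(array([359.3, 228.5]), 0.95)]
top wheel_floor [(array([355.9, 234.1]), 0.69)]
top handle_grip [(array([300.5, 220.3]), 0.76)]
top tray_centre [(array([423.1, 251.7]), 0.73)]
top blue_stone_centre [(array([354.6, 253.4]), 0.84)]
dispenser side [455.9 -27.4  -0. ] 0.68
dispenser side [718.6 -75.4   0. ] 0.29
dispenser top [448.1 -14.9   0. ] 0.83
dispenser tri [453.3 -17.2  -9. ]
knob_grip side [462.2 -22.  139. ] 0.66
knob_grip top [462.4 -23.7 139. ] 0.95
knob_grip tri [462.  -23.5 140.2]
wheel_floor side [410.6  15.5  66. ] 0.3
wheel_floor top [450.4 -20.4  66. ] 0.69
wheel_floor tri [430.1 -13.1  87.8]
handle_grip side [497.9 136.9 105. ] 0.64
handle_grip top [485.9 135.6 105. ] 0.76
handle_grip tri [490.4 134.  108.3]
tray_centre side [ 409.4 -214.2   15. ] 0.84
tray_centre top [ 402.4 -221.1   15. ] 0.73
tray_centre tri [ 404.2 -219.9   23.5]
[([363.6, 233.2], 0.68, np.int64(4898))]
top 107 [358.7 231.7] [-0.2  1. ] 355 362 222 241
knob dir deg 171.07636725921796
orange 0 nan nan [nan nan nan]
side 240 [309.  218.2] [-1.   0.2] 299 319 212 225
knob dir deg 171.3227752728651
orange 17 305.70588235294116 187.64705882352942 [512.7 142.3 115. ]<stdin>:22: RuntimeWarning: Mean of empty slice.
  ret = ret.dtype.type(ret / rcount)
```

Run:
```python
from h import *
np.set_printoptions(precision=1,suppress=True)
im=cv2.imread('pics/t0.png')
def sh(c,f):
    a,b,cc,d=c; cv2.imwrite('pics/'+f,cv2.resize(im[b:d,a:cc],None,fx=9,fy=9,interpolation=cv2.INTER_CUBIC))
sh((285,185,345,250),'ta.png'); sh((380,205,460,270),'tb.png')
f=lambda x,y,z: at_z('top',(280+x/3.7,160+y/3.7),z)
for a,b,z in[((92,125),(45,328),12),((632,272),(603,423),67),((452,210),(413,402),76)]:
    A=f(*a,z);B=f(*b,z);d=A-B;print(A,B,(A+B)/2,np.linalg.norm(d),np.degrees(np.arctan2(d[1],d[0])))
```

```text
[571.5 126.8  12. ] [408.9 162.6  12. ] [490.2 144.7  12. ] 166.55026139194462 -12.412240929532196
[ 453.8 -289.1   67. ] [ 339.3 -264.2   67. ] [ 396.5 -276.7   67. ] 117.13185742101626 -12.249341780623134
[ 499.8 -150.4   76. ] [ 354.4 -119.    76. ] [ 427.1 -134.7   76. ] 148.7002462460891 -12.185332302253288
```

View pics/ta.png

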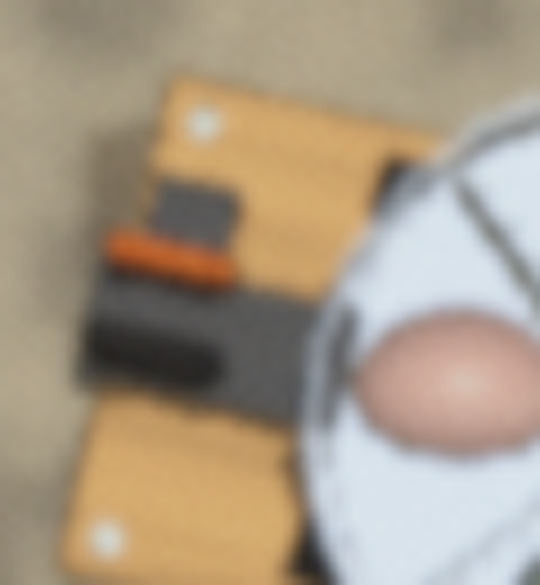

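View pics/tb.png

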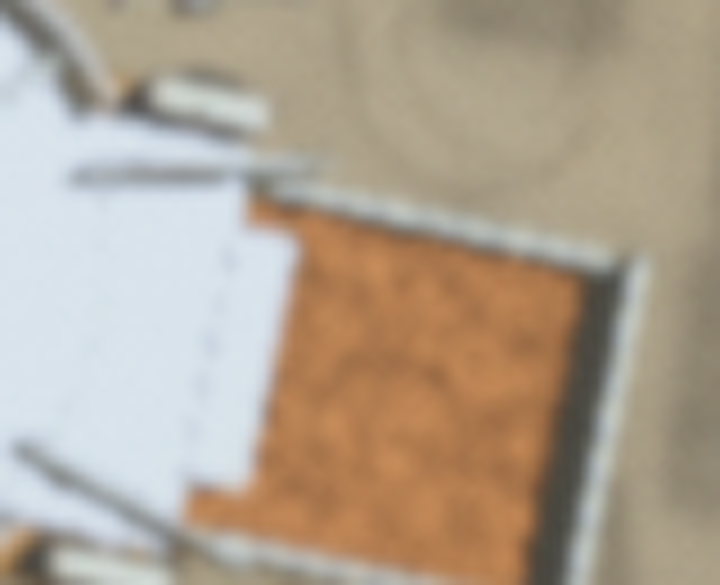

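```bash
cat > ov.py <<'E'
from h import *
def ov(x,y,psi,w,out):
    c,s=np.cos(psi),np.sin(psi)
    B=lambda p:(x+c*p[0]-s*p[1],y+s*p[0]+c*p[1],p[2])
    cw,sw=np.cos(w),np.sin(w)
    lines=[]
    th=np.linspace(0,2*np.pi,60)
    lines.append(([B((107*np.cos(a),107*np.sin(a),109)) for a in th],(0,0,255)))
    for z in(122,156):
        q=[(28,8),(-28,8),(-28,-8),(28,-8),(28,8)]
        lines.append(([B((cw*a-sw*b,sw*a+cw*b,z)) for a,b in q],(0,255,255)))
    for sx in(-13,24):
        lines.append(([B((sx,160+d,z)) for d,z in((-20,130),(20,130),(20,80))],(255,0,255)))
    for sx in(-75,75):
        lines.append(([B((sx,-118,z)) for z in(0,76)],(0,200,0)))
    lines.append(([B((a,b,12)) for a,b in((85,100),(85,180),(-85,180),(-85,100))],(255,128,0)))
    for n,im,cr in(('top','t0.png',(280,160,480,300)),('side','s0.png',(240,160,380,350))):
        I=cv2.imread('pics/'+im);a,b,cc,d=cr;f=4 if n=='top' else 3.1
        I=cv2.resize(I[b:d,a:cc],None,fx=f,fy=f,interpolation=cv2.INTER_CUBIC)
        for L,col in lines:
            P=np.array([(proj(n,p)-(a,b)+.5)*f for p in L]).astype(np.int32)
            cv2.polylines(I,[P],False,col,1)
        cv2.imwrite('pics/%s_%s.png'%(out,n),I)
E
python3 - <<'E'
from ov import *
np.set_printoptions(precision=1,suppress=True)
print(tri((309,218.2),(358.7,231.7)))
ov(455,-21,-.215,.06,'o1')
E
```

```text
[454.9 -22.4 140.7]
```

View pics/o1_top.png

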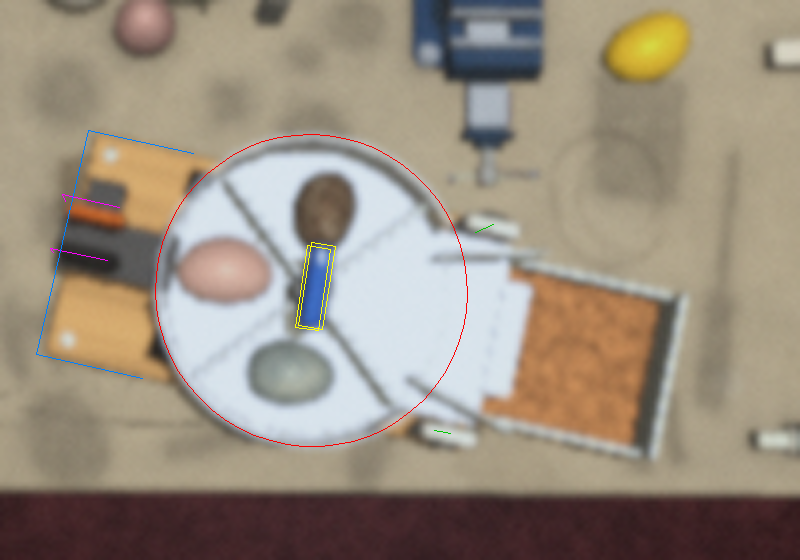

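View pics/o1_side.png

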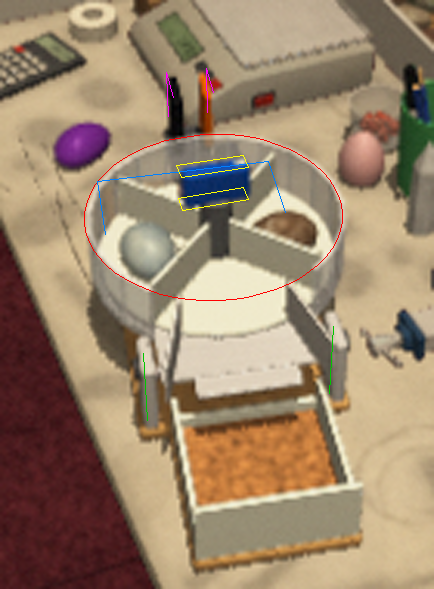

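```bash
cat >> h.py <<'E'
from scipy.spatial.transform import Rotation as Ro
def cur():
    s=manip.sense(); q=s['tcp_rot']; return np.array(s['position'],float),Ro.from_quat([q[1],q[2],q[3],q[0]])
def down(yaw): # tool x at yaw, z down
    x=np.array([np.cos(yaw),np.sin(yaw),0]);z=np.array([0,0,-1.]);return Ro.from_matrix(np.c_[x,np.cross(z,x),z])
def row(p,R,p0=None,R0=None):
    if p0 is None: p0,R0=cur()
    d=R0.inv().apply(np.array(p)-p0)/10; r=(R0.inv()*R).as_rotvec(degrees=True)
    return np.round(d,2),np.round(r,2)
def st():
    s=manip.sense();p,R=cur();x=R.apply([1,0,0]);z=R.apply([0,0,1])
    np.set_printoptions(precision=2,suppress=True)
    print('t',round(s['time'],2),'p',p,'yawx',round(np.degrees(np.arctan2(x[1],x[0])),1),'z',z,'j',s['joint_pos'],'F',s['ft_force'],'M',s['moment'],'w',round(s['grip_width'],1))
E
python3 - <<'E'
from h import *
st()
for yaw in(81.2,-98.8):
  R=down(np.radians(yaw))
  for p in((400,350,260),(455,-22,230)): print(yaw,p,row(p,R))
E
```

```text
t 1.75 p [148.83 555.41 231.29] yawx 75.0 z [-0. -0. -1.] j [-1.35  0.71 -0.03  1.48  0.02  0.95 -0.08] F [0.96 0.93 0.75] M [0.03 0.02 0.  ] w 85.3
81.2 (400, 350, 260) (array([-13.34,  29.58,  -2.87]), array([-0. ,  0. , -6.2]))
81.2 (455, -22, 230) (array([-47.85,  44.52,   0.13]), array([-0. ,  0. , -6.2]))
-98.8 (400, 350, 260) (array([-13.34,  29.58,  -2.87]), array([  0. ,   0. , 173.8]))
-98.8 (455, -22, 230) (array([-47.85,  44.52,   0.13]), array([  0. ,   0. , 173.8]))
```

Emit:
{"name": "apply_moves", "arguments": {
  "motion": [
    [-13.3,29.6,-2.9,0,0,80,-1],
    [-13.3,29.6,-2.9,0,0,80,-1],
    [-13.3,29.6,-2.9,0,0,80,-1],
    [-13.3,29.6,-2.9,0,0,80,-1],
    [-13.3,29.6,-2.9,0,0,80,-1],
    [-13.3,29.6,-2.9,0,0,80,-1],
    [-13.3,29.6,-2.9,0,0,80,-1],
    [-13.3,29.6,-2.9,0,0,80,-1],
    [-13.3,29.6,-2.9,0,0,80,-1],
    [-13.3,29.6,-2.9,0,0,80,-1],
    [-13.3,29.6,-2.9,0,0,80,-1],
    [-13.3,29.6,-2.9,0,0,80,-1]
  ]
}}

```text
time: 2.75
position: [400.3, 350.4, 260.2]
tcp_rot: [0.0, 0.999, -0.047, 0.0]
ft_force: [0.2, 0.5, -0.0]
grip_width: 85.3
```

Run:
```python
from h import *
st()
for p,y in(((455,-22,190),-98.8),): print(y,p,row(p,down(np.radians(y))))
```

```text
t 2.75 p [400.26 350.38 260.25] yawx -5.4 z [ 0. -0. -1.] j [-0.97  0.63  0.36  1.6  -0.26  0.95 -0.62] F [ 0.19  0.55 -0.03] M [-0.06 -0.    0.  ] w 85.3
-98.8 (455, -22, 190) (array([ 8.93, 36.56,  7.03]), array([ 0.01, -0.01, 93.43]))
```

Emit:
{"name": "apply_moves", "arguments": {
  "motion": [
    [8.9,36.6,6,0,0,93.4,-1],
    [8.9,36.6,6,0,0,93.4,-1],
    [8.9,36.6,6,0,0,93.4,-1],
    [8.9,36.6,6,0,0,93.4,-1],
    [8.9,36.6,6,0,0,93.4,-1],
    [8.9,36.6,6,0,0,93.4,-1],
    [8.9,36.6,6,0,0,93.4,-1],
    [8.9,36.6,6,0,0,93.4,-1],
    [8.9,36.6,6,0,0,93.4,-1],
    [8.9,36.6,6,0,0,93.4,-1],
    [8.9,36.6,6,0,0,93.4,-1],
    [8.9,36.6,6,0,0,93.4,-1]
  ]
}}

```text
time: 3.75
position: [457.0, -22.9, 200.2]
tcp_rot: [-0.0, -0.7, 0.714, 0.0]
ft_force: [-0.5, 0.2, -0.1]
grip_width: 85.2
```

Run:
```python
from h import *
st()
print(row((455,-22,190),down(np.radians(-98.8))))
save('side','s2.png',(200,130,400,300),4);
```

```text
t 3.75 p [457.04 -22.9  200.22] yawx -91.2 z [-0.  0. -1.] j [-0.39  0.68  0.66  1.95 -0.62  0.73 -0.94] F [-0.52  0.21 -0.14] M [ 0.03  0.02 -0.01] w 85.2
(array([-0.09,  0.21,  1.02]), array([0.01, 0.01, 7.62]))
```

View pics/s2.png

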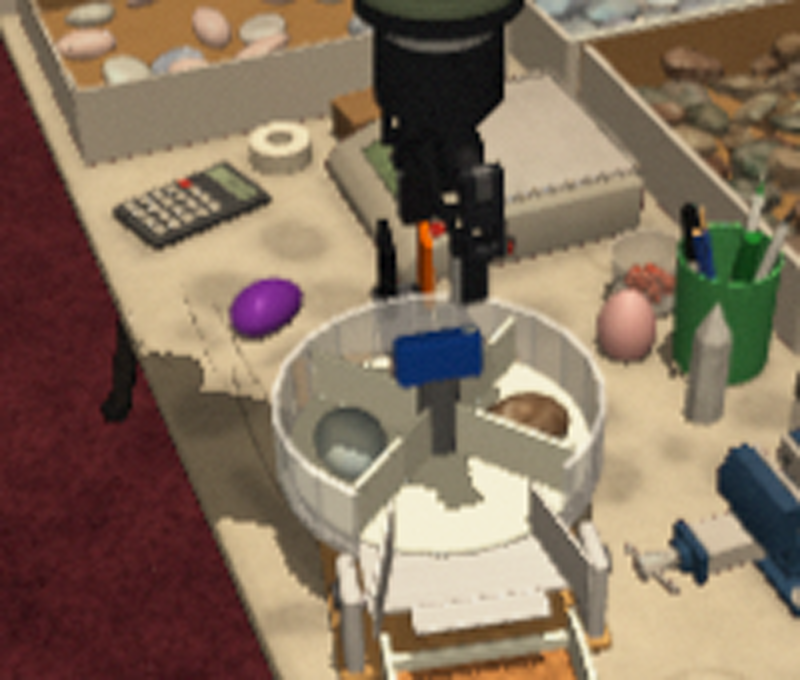

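Emit:
{"name": "apply_moves", "arguments": {
  "motion": [
    [-0.1,0.2,2,0,0,4,-1],
    [-0.1,0.2,4,0,0,7.6,-1],
    [-0.1,0.2,6,0,0,7.6,-1],
    [-0.1,0.2,7.8,0,0,7.6,-1],
    [-0.1,0.2,7.8,0,0,7.6,-1],
    [-0.1,0.2,7.8,0,0,7.6,-1]
  ]
}}

```text
time: 4.3
position: [454.9, -21.0, 122.4]
tcp_rot: [-0.0, -0.654, 0.757, 0.0]
ft_force: [0.5, -0.7, 1.3]
grip_width: 85.3
```

Run:
```python
from h import *
st()
save('side','s3.png',(220,130,400,280),4.4);
save('top','t3.png',(280,160,480,300),4);
```

```text
t 4.3 p [454.89 -20.99 122.43] yawx -98.3 z [-0.  0. -1.] j [-0.31  0.8   0.53  2.04 -0.82  0.52 -0.89] F [ 0.48 -0.66  1.25] M [0.01 0.04 0.06] w 85.3
```

View pics/s3.png

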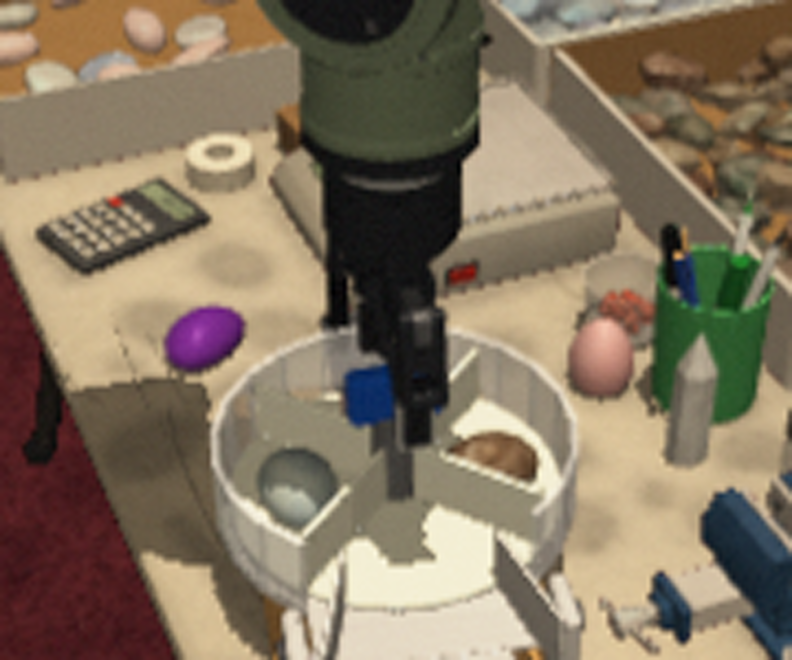

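View pics/t3.png

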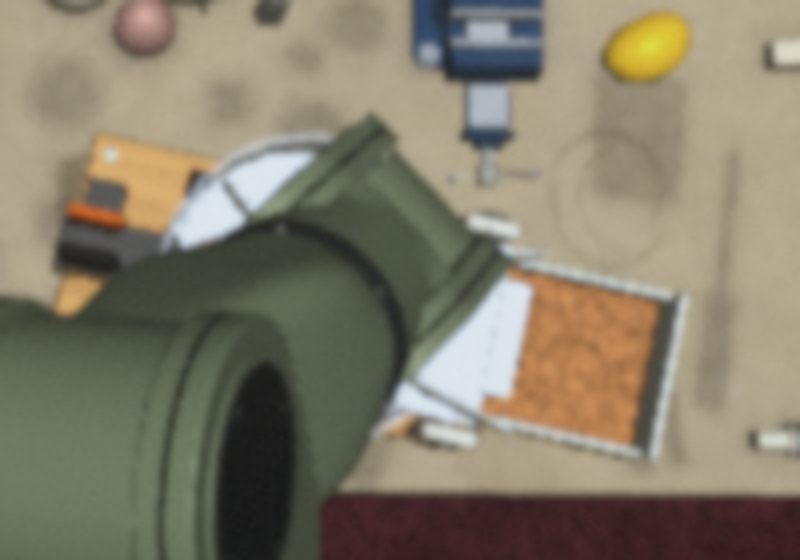

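Emit:
{"name": "apply_moves", "arguments": {
  "motion": [
    [0,0,0,0,0,0,0.3],
    [0,0,0,0,0,0,1],
    [0,0,0,0,0,0,1],
    [0,0,0,0,0,0,1],
    [0,0,0,0,0,0,1],
    [0,0,0,0,0,0,1],
    [0,0,0,0,0,0,1],
    [0,0,0,0,0,0,1]
  ]
}}

```text
time: 5.07
position: [455.1, -21.6, 122.8]
tcp_rot: [0.0, -0.652, 0.758, -0.0]
ft_force: [-3.7, -1.5, 13.4]
grip_width: 23.4
```

Run:
```python
from h import *
st()
```

```text
t 5.07 p [455.11 -21.57 122.8 ] yawx -98.6 z [ 0. -0. -1.] j [-0.31  0.8   0.53  2.04 -0.82  0.52 -0.89] F [-3.74 -1.55 13.42] M [-0.61  0.74 -0.  ] w 23.4
```

Emit:
{"name": "apply_moves", "arguments": {
  "motion": [
    [0,0,0,0,0,0,1],
    [0,0,0,0,0,0,1],
    [0,0,0,0,0,0,1],
    [0,0,0,0,0,0,1]
  ]
}}

```text
time: 5.4
position: [455.1, -21.5, 122.8]
tcp_rot: [0.0, -0.652, 0.758, -0.0]
ft_force: [-2.1, -1.9, 13.2]
grip_width: 23.3
```

Run:
```python
from h import *
st()
save('side','s4.png',(260,170,360,260),7);
```

```text
t 5.4 p [455.11 -21.55 122.81] yawx -98.6 z [ 0. -0. -1.] j [-0.31  0.8   0.53  2.04 -0.82  0.52 -0.89] F [-2.1 -1.9 13.2] M [-0.55  0.74  0.01] w 23.3
```

View pics/s4.png

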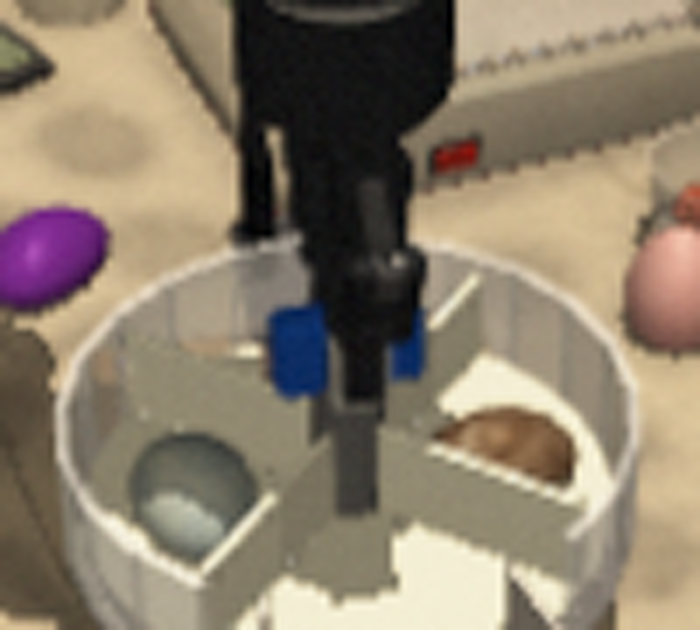

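Emit:
{"name": "apply_moves", "arguments": {
  "motion": [
    [0,0,0,0,0,-2,1],
    [0,0,0,0,0,-6,1],
    [0,0,0,0,0,-10,1],
    [0,0,0,0,0,-14,1],
    [0,0,0,0,0,-18,1],
    [0,0,0,0,0,-22,1],
    [0,0,0,0,0,-26,1],
    [0,0,0,0,0,-30,1],
    [0,0,0,0,0,-34,1],
    [0,0,0,0,0,-38,1],
    [0,0,0,0,0,-41,1],
    [0,0,0,0,0,-43,1]
  ]
}}

```text
time: 6.45
position: [455.0, -21.1, 122.8]
tcp_rot: [-0.0, 0.885, -0.465, 0.0]
ft_force: [-3.0, 0.9, 13.1]
grip_width: 23.3
```

Run:
```python
from h import *
st()
save('side','s5.png',(240,150,380,270),5.5);
```

```text
t 6.45 p [455.02 -21.13 122.81] yawx -55.4 z [ 0.  0. -1.] j [-0.21  0.76  0.33  2.04 -0.56  0.43 -0.41] F [-3.    0.87 13.09] M [ 0.14  0.67 -0.16] w 23.3
```

View pics/s5.png

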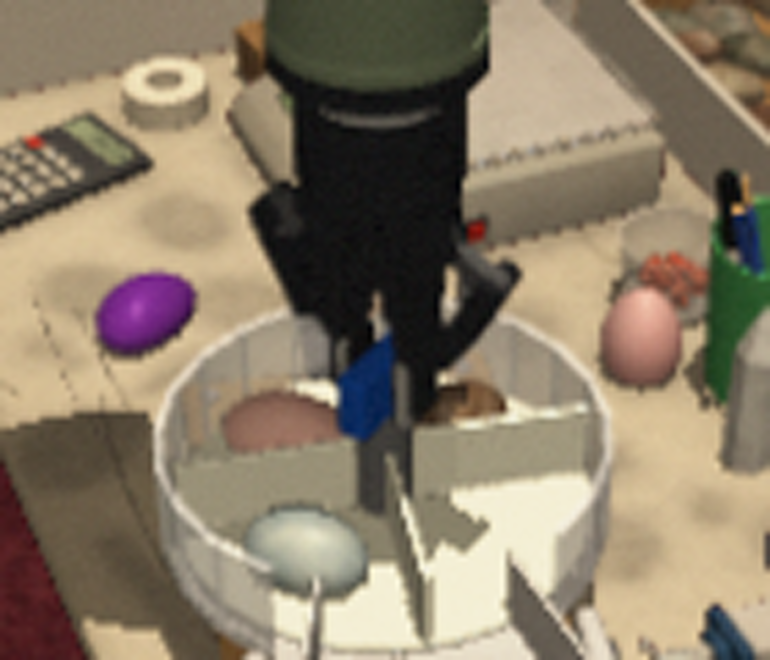

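Emit:
{"name": "apply_moves", "arguments": {
  "motion": [
    [0,0,0,0,0,-3,1],
    [0,0,0,0,0,-7,1],
    [0,0,0,0,0,-11,1],
    [0,0,0,0,0,-15,1],
    [0,0,0,0,0,-19,1],
    [0,0,0,0,0,-23,1],
    [0,0,0,0,0,-27,1],
    [0,0,0,0,0,-31,1],
    [0,0,0,0,0,-35,1],
    [0,0,0,0,0,-39,1],
    [0,0,0,0,0,-41.5,1],
    [0,0,0,0,0,-43.5,1]
  ]
}}

```text
time: 7.5
position: [454.7, -20.9, 122.8]
tcp_rot: [-0.0, 0.995, -0.104, -0.0]
ft_force: [-5.3, 3.1, 16.3]
grip_width: 23.3
```

Run:
```python
from h import *
st()
save('side','s6.png',(240,150,380,270),5.5);
save('top','t6.png',(280,160,480,300),4);
```

```text
t 7.5 p [454.68 -20.88 122.8 ] yawx -11.9 z [-0.  0. -1.] j [-0.11  0.74  0.14  2.04 -0.26  0.39  0.04] F [-5.34  3.15 16.3 ] M [ 0.58  1.14 -0.13] w 23.3
```

View pics/s6.png

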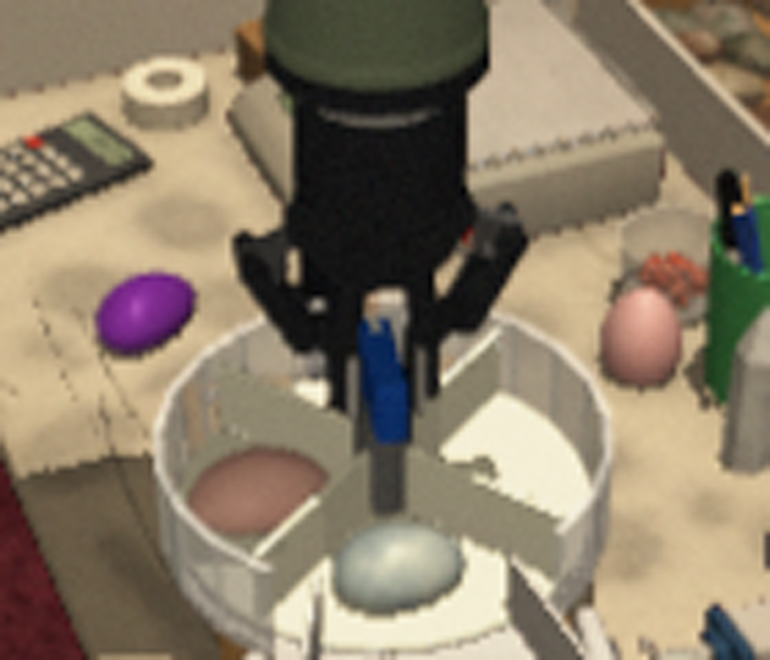

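View pics/t6.png

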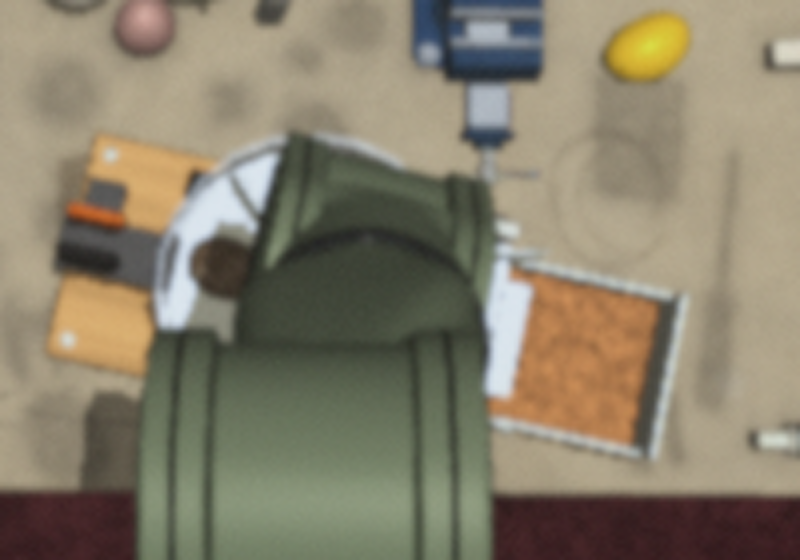

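Emit:
{"name": "apply_moves", "arguments": {
  "motion": [
    [0,0,0,0,0,0,0.3],
    [0,0,0,0,0,0,-0.3],
    [0,0,0,0,0,0,-1],
    [0,0,0,0,0,0,-1],
    [0,0,0,0,0,0,-1],
    [0,0,-3,0,0,0,-1],
    [0,0,-7,0,0,0,-1],
    [0,0,-11,0,0,0,-1],
    [0,0,-12,0,0,0,-1]
  ]
}}

```text
time: 8.35
position: [456.1, -21.4, 247.0]
tcp_rot: [-0.0, 0.994, -0.105, 0.003]
ft_force: [0.9, -0.5, 0.9]
grip_width: 85.7
```

```bash
cat > wo.py <<'E'
from h import *
def wo(x,y,psi,ws,f,out):
    I0=cv2.imread('pics/'+f);a,b,cc,d=240,160,400,300;k=4.8
    I=cv2.resize(I0[b:d,a:cc],None,fx=k,fy=k,interpolation=cv2.INTER_CUBIC)
    for w,col in ws:
        for i in range(4):
            an=psi+w+np.pi/4+i*np.pi/2
            P=np.array([(proj('side',(x+r*np.cos(an),y+r*np.sin(an),106))-(a,b)+.5)*k for r in(25,100)]).astype(np.int32)
            cv2.polylines(I,[P],False,col,1)
    cv2.imwrite('pics/'+out,I)
E
python3 - <<'E'
from wo import *
st()
save('side','s7.png')
wo(455,-21,-.215,[(0,(0,0,255))],'s7.png','s7w.png')
wo(455,-21,-.215,[(0.06,(0,0,255))],'s0.png','s0w.png')
E
```

```text
t 8.35 p [456.11 -21.37 247.03] yawx -12.1 z [ 0.01 -0.   -1.  ] j [-0.18  0.53  0.26  1.88 -0.19  0.75 -0.03] F [ 0.9  -0.45  0.92] M [-0.06  0.03 -0.03] w 85.7
```

View pics/s7w.png

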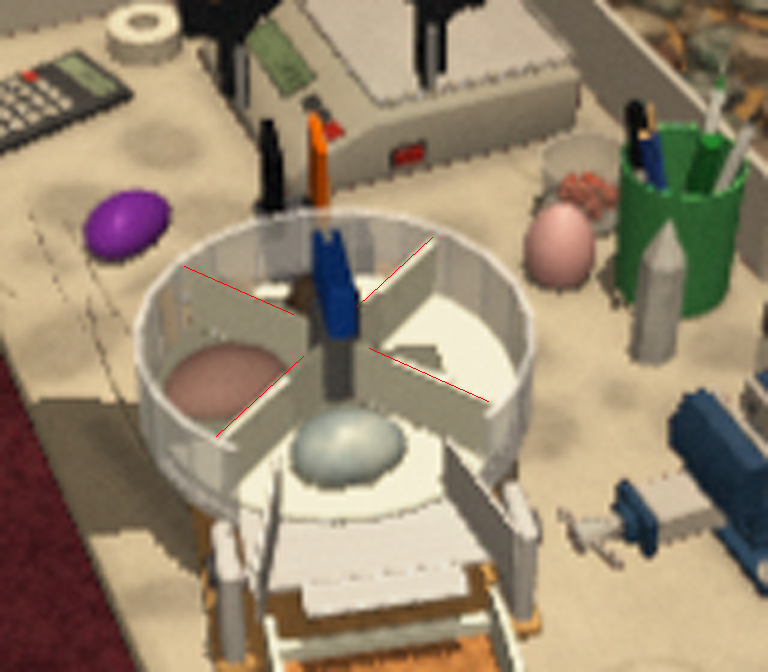

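View pics/s0w.png

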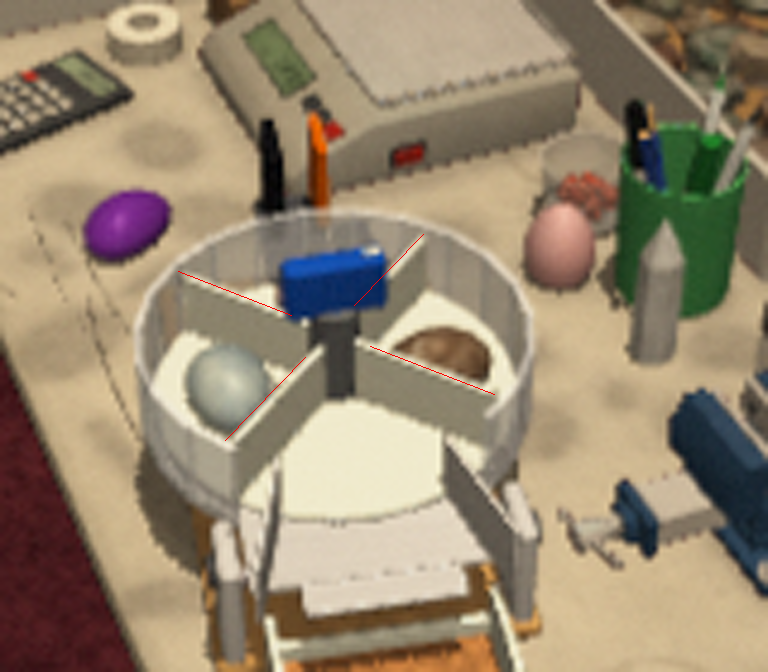

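Run:
```python
from h import *
st()
np.set_printoptions(precision=1,suppress=True)
psi=-.215;c,s=np.cos(psi),np.sin(psi)
def B(P): d=np.array(P[:2])-(455,-21); return np.array([c*d[0]+s*d[1],-s*d[0]+c*d[1]])
for p in((303.9,212.2),(302.2,225.6)): print('top',B(at_z('top',p,130)))
# side s7w crop: scale 4.8 origin 240,160: orange top (317,114), black top (270,121)
for p in((317,114),(325,118),(311,116),(262,124),(270,121),(280,126)): print('side',p,B(at_z('side',(240+p[0]/4.8,160+p[1]/4.8),130)))
save('top','t7.png',(285,185,345,250),9)
for n in('top','side'):
  print([(d['pixel'],B(at_z(n,d['pixel'],105)),d['p']) for d in spotter.place_of(n,'handle_grip')[:2]])
for z in(200,130,105,87): 
  for bx in(0,5):
    P=(455+c*bx-s*160,-21+s*bx+c*160,z);print(bx,P,row(P,down(psi)))
```

```text
t 8.4 p [456.28 -21.19 246.45] yawx -12.1 z [ 0.01 -0.   -1.  ] j [-0.18  0.53  0.26  1.88 -0.19  0.75 -0.03] F [-0.32 -0.05  1.89] M [-0.    0.02 -0.01] w 85.2
top [ 18.7 154.2]
top [-17.8 150.6]
side (317, 114) [ 22.3 169.6]
side (325, 118) [ 26.3 164.5]
side (311, 116) [ 18.5 168.1]
side (262, 124) [-11.5 165.1]
side (270, 121) [ -6.3 167.4]
side (280, 126) [ -1.3 161.1]
[([300.9, 221.7], array([ -6.8, 157.6]), 0.7)]
[([302.8, 195.6], array([  9. , 148.2]), 0.83)]
0 (np.float64(489.13558852812514), np.float64(135.31622307309797), 200) (array([  0.1, -16. ,   4.2]), array([0. , 0. , 0.3]))
5 (np.float64(494.0204704991595), np.float64(134.24948593159405), 200) (array([  0.6, -16. ,   4.2]), array([0. , 0. , 0.3]))
0 (np.float64(489.13558852812514), np.float64(135.31622307309797), 130) (array([  0.1, -16. ,  11.2]), array([0. , 0. , 0.3]))
5 (np.float64(494.0204704991595), np.float64(134.24948593159405), 130) (array([  0.6, -16. ,  11.2]), array([0. , 0. , 0.3]))
0 (np.float64(489.13558852812514), np.float64(135.31622307309797), 105) (array([  0.1, -16. ,  13.7]), array([0. , 0. , 0.3]))
5 (np.float64(494.0204704991595), np.float64(134.24948593159405), 105) (array([  0.6, -16. ,  13.7]), array([0. , 0. , 0.3]))
0 (np.float64(489.13558852812514), np.float64(135.31622307309797), 87) (array([  0.1, -16. ,  15.5]), array([0. , 0. , 0.3]))
5 (np.float64(494.0204704991595), np.float64(134.24948593159405), 87) (array([  0.6, -16. ,  15.5]), array([0. , 0. , 0.3]))
```

View pics/t7.png

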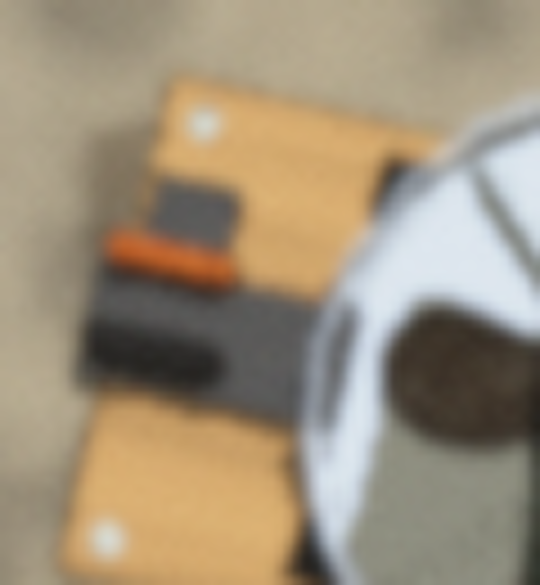

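Run:
```python
from h import *
psi=-.215;c,s=np.cos(psi),np.sin(psi)
for z in(190,86):
    bx,by=-1.,156;P=(455+c*bx-s*by,-21+s*bx+c*by,z);print(P,row(P,down(psi)))
```

```text
(np.float64(487.30522242071515), np.float64(131.6216649245713), 190) (array([-1.000e-02, -1.559e+01,  5.200e+00]), array([0.  , 0.01, 0.28]))
(np.float64(487.30522242071515), np.float64(131.6216649245713), 86) (array([-1.000e-02, -1.559e+01,  1.560e+01]), array([0.  , 0.01, 0.28]))
```

Emit:
{"name": "apply_moves", "arguments": {
  "motion": [
    [0,-4,0.5,0,0,0.2,-1],
    [0,-8,1,0,0,0.2,-1],
    [0,-12,2,0,0,0.2,-1],
    [0,-15.6,4,0,0,0.2,-1],
    [0,-15.6,6,0,0,0.2,-1],
    [0,-15.6,8,0,0,0.2,-1],
    [0,-15.6,8,0,0,0.2,-1]
  ]
}}

```text
time: 9.13
position: [485.8, 131.4, 158.3]
tcp_rot: [0.001, 0.994, -0.106, -0.003]
ft_force: [-1.4, -0.9, -0.0]
grip_width: 85.2
```

Run:
```python
from h import *
st()
save('side','s8.png',(250,110,350,230),5);
save('top','t8.png',(270,160,370,270),5);
```

```text
t 9.13 p [485.78 131.41 158.3 ] yawx -12.2 z [-0.01 -0.   -1.  ] j [-0.46  0.73  0.23  1.83 -0.27  0.62 -0.27] F [-1.38 -0.92 -0.03] M [-0.04  0.04  0.  ] w 85.2
```

View pics/s8.png

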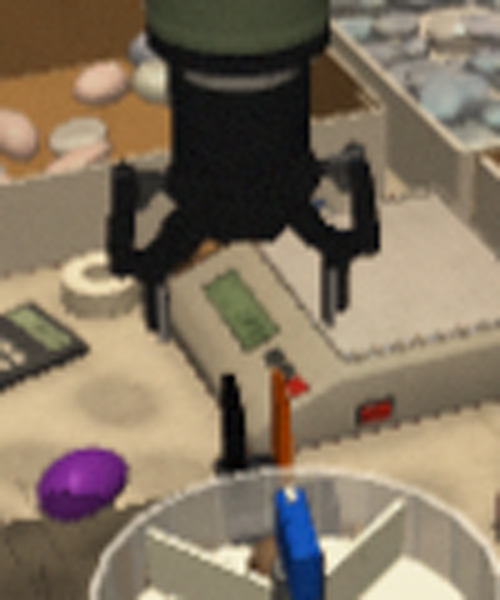

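View pics/t8.png

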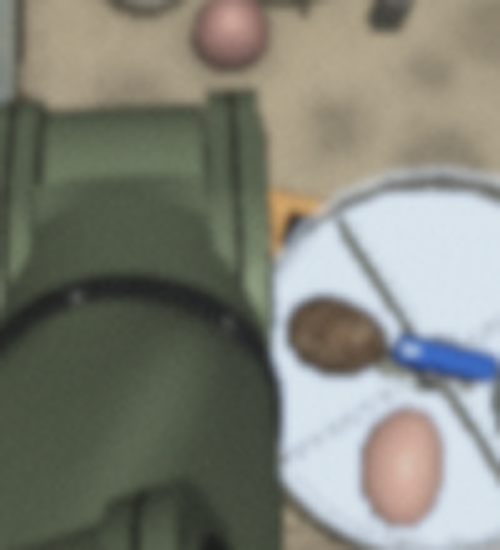

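Emit:
{"name": "apply_moves", "arguments": {
  "motion": [
    [0.1,0,2,0,0.3,0,-1],
    [0.1,0,4,0,0.3,0,-1],
    [0.1,0,6,0,0.5,0,-1],
    [0.1,0,7.2,0,0.5,0,-1],
    [0.1,0,7.2,0,0.5,0,-1]
  ]
}}

```text
time: 9.65
position: [488.2, 130.8, 89.4]
tcp_rot: [0.001, 0.994, -0.107, 0.003]
ft_force: [-1.5, 0.2, 0.2]
grip_width: 85.6
```

Run:
```python
from h import *
st()
save('side','s9.png',(260,140,350,230),7);
```

```text
t 9.65 p [488.21 130.83  89.38] yawx -12.3 z [ 0.01 -0.   -1.  ] j [-0.42  0.84  0.17  1.9  -0.31  0.42 -0.24] F [-1.5   0.22  0.16] M [-0.01 -0.   -0.  ] w 85.6
```

View pics/s9.png

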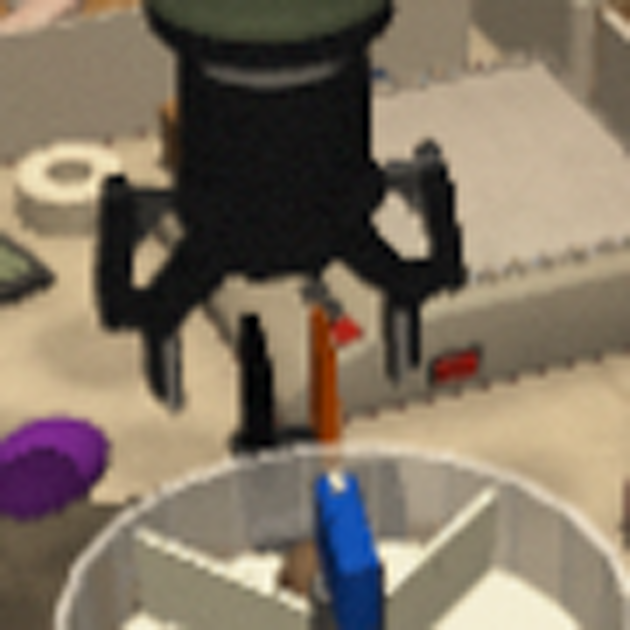

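Emit:
{"name": "apply_moves", "arguments": {
  "motion": [
    [-0.3,0,0.2,0,0.5,0,-0.5],
    [-0.3,0,0.2,0,0.5,0,0.0],
    [-0.3,0,0.2,0,0.5,0,0.0],
    [-0.3,0,0.2,0,0.5,0,0.0],
    [-0.3,0,0.2,0,0.5,0,0.0],
    [-0.3,0,0.2,0,0.5,0,0.0]
  ]
}}

```text
time: 10.2
position: [486.6, 131.9, 88.8]
tcp_rot: [0.001, 0.994, -0.107, 0.01]
ft_force: [3.9, -1.0, 1.8]
grip_width: 43.0
```

Run:
```python
from h import *
st()
save('side','s10.png',(260,140,350,230),7);
```

```text
t 10.2 p [486.6  131.89  88.84] yawx -12.3 z [ 0.02 -0.   -1.  ] j [-0.43  0.84  0.17  1.91 -0.31  0.4  -0.24] F [ 3.9  -1.    1.76] M [-0.12 -0.89 -0.02] w 43.0
```

View pics/s10.png

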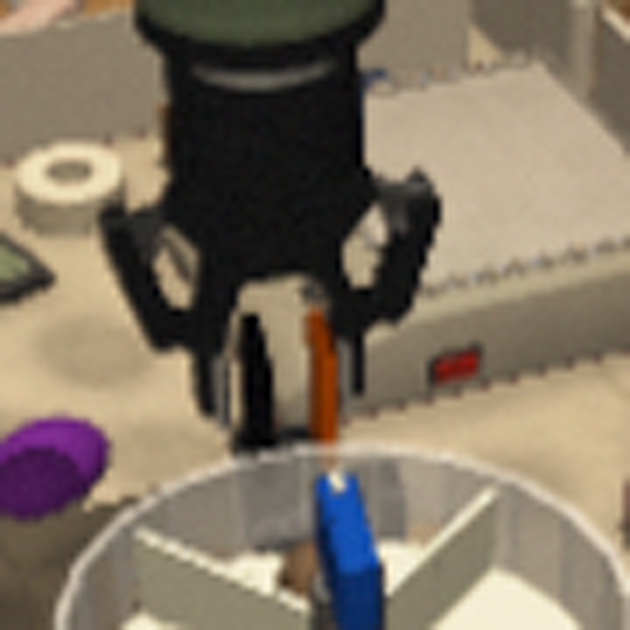

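Emit:
{"name": "apply_moves", "arguments": {
  "motion": [
    [-0.25,0,0,0,-1,0,0.2],
    [-0.25,0,0,0,-1,0,0.5],
    [-0.25,0,0,0,-1,0,1],
    [-0.25,0,0,0,-1,0,1],
    [-0.25,0,0,0,-1,0,1],
    [-0.25,0,0,0,-1,0,1],
    [-0.25,0,0,0,-1,0,1]
  ]
}}

```text
time: 10.83
position: [483.6, 132.5, 88.8]
tcp_rot: [-0.0, 0.994, -0.107, 0.0]
ft_force: [1.6, -0.7, 13.6]
grip_width: 24.0
```

Run:
```python
from h import *
st()
save('side','s11.png',(260,140,350,230),7);
```

```text
t 10.83 p [483.59 132.53  88.79] yawx -12.2 z [ 0.  0. -1.] j [-0.42  0.84  0.17  1.9  -0.31  0.42 -0.24] F [ 1.59 -0.65 13.58] M [-0.11 -0.48  0.03] w 24.0
```

View pics/s11.png

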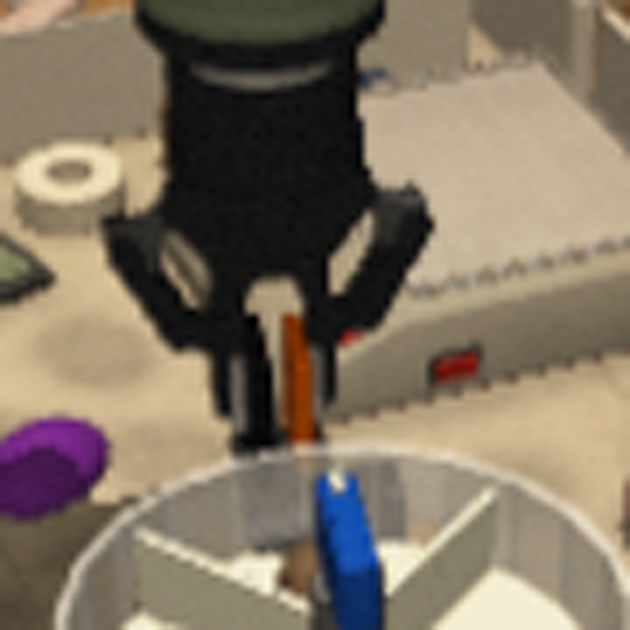

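```bash
cat > tip.py <<'E'
from h import *
psi=-.215;c,s=np.cos(psi),np.sin(psi)
bxw=np.array([c,s,0]); H=np.array([455+118*s,-21-118*c,60.])
def tiprows(degs):
    p0,R0=cur()
    for d in degs:
        Q=Ro.from_rotvec(bxw*np.radians(d)); P=H+Q.apply(p0-H)
        print(d,*row(P,Q*R0,p0,R0))
E
python3 - <<'E'
from tip import *
st();p,_=cur();print(p-H, (p-H)@np.array([-s,c,0]))
tiprows([1,2,4,6,8,10,12,14,16,18,20,24,28,32])
E
```

```text
t 10.88 p [483.58 132.56  88.77] yawx -12.2 z [ 0.  0. -1.] j [-0.42  0.84  0.17  1.9  -0.31  0.42 -0.24] F [ 2.23  0.36 13.43] M [-0.1  -0.53  0.03] w 23.6
[ 53.75 268.85  28.77] 274.1235425614109
1 [ 0.    0.05 -0.48] [1. 0. 0.]
2 [ 0.    0.12 -0.95] [2. 0. 0.]
4 [ 0.    0.27 -1.91] [4.   0.01 0.  ]
6 [ 0.    0.45 -2.85] [6.   0.01 0.  ]
8 [ 0.    0.67 -3.79] [8.   0.01 0.  ]
10 [ 0.    0.91 -4.72] [10.    0.01  0.  ]
12 [ 0.    1.19 -5.64] [12.    0.02  0.  ]
14 [ 0.    1.51 -6.55] [14.    0.02  0.  ]
16 [ 0.    1.85 -7.45] [16.    0.02  0.01]
18 [-0.    2.23 -8.33] [18.    0.02  0.01]
20 [-0.    2.63 -9.2 ] [20.    0.03  0.01]
24 [ -0.     3.53 -10.9 ] [24.    0.03  0.01]
28 [ -0.     4.55 -12.53] [28.    0.04  0.01]
32 [ -0.     5.68 -14.09] [32.    0.04  0.01]
```

Start with a small lift of 4° to check that the catch is free.

Emit:
{"name": "apply_moves", "arguments": {
  "motion": [
    [0,0.05,-0.5,1,0,0,1],
    [0,0.12,-0.95,2,0,0,1],
    [0,0.2,-1.43,3,0,0,1],
    [0,0.27,-1.9,4,0,0,1]
  ]
}}

```text
time: 11.22
position: [482.9, 130.1, 107.4]
tcp_rot: [-0.035, 0.994, -0.106, 0.004]
ft_force: [5.6, 1.8, -3.9]
grip_width: 23.3
```

Run:
```python
from tip import *
st()
save('side','s12.png',(240,130,390,330),3);
tiprows([2,4,6,8,10,12,14,16,18,20,24,28])
```

```text
t 11.22 p [482.92 130.1  107.38] yawx -12.2 z [ 0.01  0.07 -1.  ] j [-0.34  0.79  0.09  1.93 -0.33  0.41 -0.19] F [ 5.62  1.85 -3.92] M [-0.14 -1.39 -0.08] w 23.3
2 [-0.    0.12 -0.96] [ 2.  0. -0.]
4 [-0.    0.26 -1.91] [ 4.  0. -0.]
6 [-0.    0.45 -2.85] [ 6.    0.01 -0.  ]
8 [-0.    0.66 -3.79] [ 8.    0.01 -0.  ]
10 [-0.    0.91 -4.72] [10.    0.01 -0.  ]
12 [-0.    1.19 -5.64] [12.    0.01 -0.  ]
14 [-0.    1.5  -6.55] [14.    0.02 -0.  ]
16 [-0.    1.84 -7.45] [16.    0.02 -0.  ]
18 [-0.    2.22 -8.33] [18.    0.02 -0.  ]
20 [-0.    2.62 -9.21] [20.    0.02 -0.  ]
24 [ -0.     3.52 -10.91] [24.    0.03 -0.  ]
28 [ -0.01   4.54 -12.54] [28.    0.03 -0.  ]
```

View pics/s12.png

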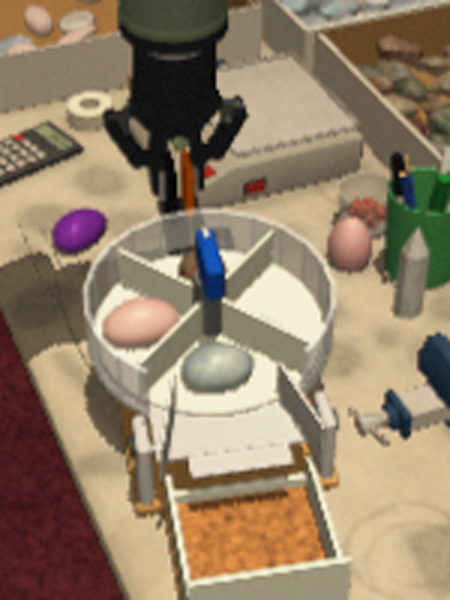

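Emit:
{"name": "apply_moves", "arguments": {
  "motion": [
    [0,0.12,-0.96,2,0,0,1],
    [0,0.26,-1.91,4,0,0,1],
    [0,0.45,-2.85,6,0,0,1],
    [0,0.66,-3.79,8,0,0,1],
    [0,0.91,-4.72,10,0,0,1],
    [0,1.19,-5.64,12,0,0,1],
    [0,1.5,-6.55,14,0,0,1],
    [0,1.84,-7.45,16,0,0,1],
    [0,2.22,-8.33,18,0,0,1],
    [0,2.62,-9.2,20,0,0,1]
  ]
}}

```text
time: 12.1
position: [475.7, 98.3, 197.9]
tcp_rot: [-0.208, 0.972, -0.104, 0.022]
ft_force: [2.5, 3.6, -1.8]
grip_width: 22.9
```

Run:
```python
from tip import *
st()
save('side','s13.png',(240,110,390,330),2.7);
tiprows([2,4,6,8,])
```

```text
t 12.1 p [475.74  98.32 197.88] yawx -12.2 z [ 0.09  0.4  -0.91] j [ 0.19  0.64 -0.34  2.   -0.47  0.45  0.13] F [ 2.55  3.56 -1.8 ] M [-0.57 -0.67 -0.6 ] w 22.9
2 [-0.    0.12 -0.96] [ 2.  0. -0.]
4 [-0.    0.27 -1.91] [ 4.  0. -0.]
6 [-0.    0.45 -2.85] [ 6.  0. -0.]
8 [-0.    0.66 -3.79] [ 8.    0.   -0.01]
```

View pics/s13.png

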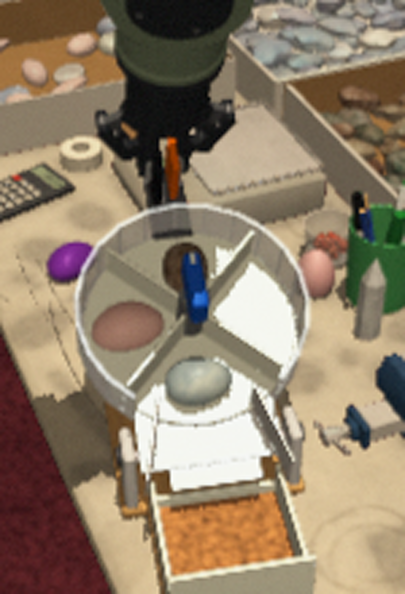

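Good tracking at about 24°. I'll lift another 8° to about 0.56 rad and hold.

Emit:
{"name": "apply_moves", "arguments": {
  "motion": [
    [0,0.12,-0.96,2,0,0,1],
    [0,0.27,-1.91,4,0,0,1],
    [0,0.45,-2.85,6,0,0,1],
    [0,0.66,-3.79,8,0,0,1],
    [0,0.66,-3.79,8,0,0,1],
    [0,0.66,-3.79,8,0,0,1],
    [0,0.66,-3.79,8,0,0,1],
    [0,0.66,-3.79,8,0,0,1],
    [0,0.66,-3.79,8,0,0,1],
    [0,0.66,-3.79,8,0,0,1]
  ]
}}

```text
time: 12.98
position: [471.1, 77.7, 229.4]
tcp_rot: [-0.275, 0.956, -0.102, 0.029]
ft_force: [2.7, 4.5, 2.7]
grip_width: 23.0
```

Run:
```python
from tip import *
st()
save('side','s14.png',(240,110,390,330),2.7);
```

```text
t 12.98 p [471.11  77.66 229.43] yawx -12.2 z [ 0.11  0.52 -0.85] j [ 0.41  0.64 -0.5   2.   -0.54  0.52  0.27] F [2.71 4.52 2.73] M [-0.12 -0.59 -0.61] w 23.0
```

View pics/s14.png

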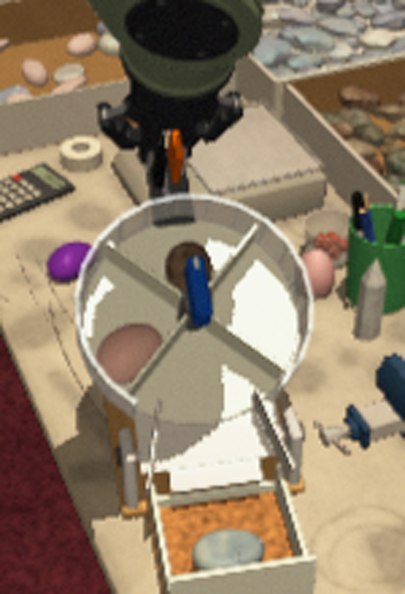

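The blue stone is in the tray at side crop (228,550), and brown and pink are still inside. Next I lower along the same arc.

Run:
```python
from tip import *
tiprows([-3,-6,-9,-12,-15,-18,-20,-22])
p,R=cur();
z=R.apply([0,0,1]);print('tilt',np.degrees(np.arccos(-z[2])))
print(row((483.58,132.56,88.77),down(np.radians(-12.2))))
```

```text
-3 [ 0.   -0.11  1.44] [-3.   -0.    0.01]
-6 [ 0.01 -0.14  2.89] [-6.   -0.01  0.01]
-9 [ 0.01 -0.1   4.33] [-9.   -0.01  0.02]
-12 [0.01 0.02 5.77] [-12.    -0.02   0.02]
-15 [0.01 0.21 7.2 ] [-15.    -0.02   0.03]
-18 [0.01 0.48 8.62] [-18.    -0.03   0.03]
-20 [0.02 0.7  9.56] [-20.    -0.03   0.03]
-22 [ 0.02  0.95 10.49] [-22.    -0.03   0.04]
tilt 32.05538209493526
(array([ 0.07,  2.7 , 14.91]), array([-3.206e+01,  4.000e-02, -1.000e-02]))
```

Emit:
{"name": "apply_moves", "arguments": {
  "motion": [
    [0,-0.11,1.44,-3,0,0,1],
    [0,-0.14,2.89,-6,0,0,1],
    [0,-0.1,4.33,-9,0,0,1],
    [0,0.02,5.77,-12,0,0,1],
    [0,0.21,7.2,-15,0,0,1],
    [0,0.48,8.62,-18,0,0,1],
    [0,0.7,9.56,-20,0,0,1],
    [0,0.95,10.49,-22,0,0,1]
  ]
}}

```text
time: 13.7
position: [481.4, 123.8, 134.5]
tcp_rot: [-0.085, 0.991, -0.106, 0.009]
ft_force: [4.5, -1.9, -4.9]
grip_width: 23.3
```

Run:
```python
from tip import *
st()
tiprows([-2,-4,-6,-8,-9,-10,-10.5])
p,R=cur();
z=R.apply([0,0,1]);print('tilt',np.degrees(np.arccos(-z[2])))
print(row((483.58,132.56,88.77),down(np.radians(-12.2))))
```

```text
t 13.7 p [481.43 123.82 134.46] yawx -12.2 z [ 0.04  0.17 -0.99] j [-0.2   0.73 -0.03  1.96 -0.35  0.4  -0.11] F [ 4.54 -1.93 -4.89] M [-0.7  -1.14 -0.1 ] w 23.3
-2 [ 0.   -0.08  0.96] [-2. -0.  0.]
-4 [ 0.   -0.13  1.92] [-4.   -0.01  0.  ]
-6 [ 0.   -0.14  2.88] [-6.   -0.01  0.  ]
-8 [ 0.   -0.12  3.84] [-8.   -0.02  0.  ]
-9 [ 0.   -0.1   4.32] [-9.   -0.02  0.  ]
-10 [ 0.   -0.07  4.8 ] [-10.    -0.02   0.  ]
-10.5 [ 0.   -0.05  5.04] [-10.5   -0.02   0.  ]
tilt 9.854379828780269
(array([ 0.03, -0.1 ,  4.66]), array([-9.85, -0.01,  0.  ]))
```

Emit:
{"name": "apply_moves", "arguments": {
  "motion": [
    [0,-0.08,0.96,-2,0,0,1],
    [0,-0.13,1.92,-4,0,0,1],
    [0,-0.14,2.88,-6,0,0,1],
    [0,-0.12,3.6,-7.5,0,0,1],
    [0,-0.11,4.1,-8.6,0,0,1],
    [0,-0.1,4.5,-9.5,0,0,1],
    [0,-0.1,4.66,-9.85,0,0,1],
    [0,-0.1,4.66,-9.85,0,0,1]
  ]
}}

```text
time: 14.37
position: [483.3, 132.2, 89.1]
tcp_rot: [-0.001, 0.994, -0.106, -0.0]
ft_force: [5.0, -3.8, -7.2]
grip_width: 23.0
```

Run:
```python
from tip import *
st()
save('side','s15.png',(240,130,390,330),3);
```

```text
t 14.37 p [483.32 132.2   89.08] yawx -12.2 z [ 0.  0. -1.] j [-0.42  0.84  0.16  1.9  -0.3   0.42 -0.25] F [ 5.03 -3.81 -7.17] M [-0.25 -1.41  0.17] w 23.0
```

View pics/s15.png

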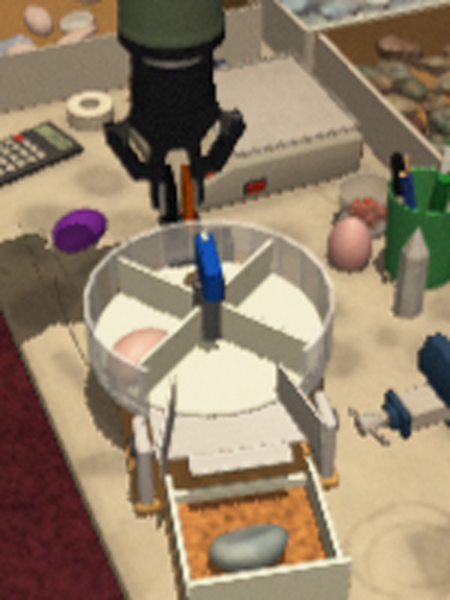

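The tool still carries some weight (Fz −7), so the carousel isn't quite down. I'll press down slightly.

Emit:
{"name": "apply_moves", "arguments": {
  "motion": [
    [0,0,0.15,-0.2,0,0,1],
    [0,0,0.3,-0.4,0,0,1],
    [0,0,0.3,-0.4,0,0,1],
    [0,0,0.3,-0.4,0,0,1]
  ]
}}

```text
time: 14.75
position: [483.4, 132.3, 88.1]
tcp_rot: [0.002, 0.994, -0.107, 0.0]
ft_force: [-5.8, -2.9, 46.4]
grip_width: 22.6
```

Run:
```python
from tip import *
st()
```

```text
t 14.75 p [483.4  132.34  88.07] yawx -12.3 z [-0. -0. -1.] j [-0.42  0.84  0.17  1.9  -0.3   0.42 -0.25] F [-5.78 -2.87 46.37] M [-0.33  1.2  -0.04] w 22.6
```

Emit:
{"name": "apply_moves", "arguments": {
  "motion": [
    [0,0,-0.15,0,0,0,1],
    [0,0,-0.15,0,0,0,1],
    [0,0,-0.15,0,0,0,0.5],
    [0,0,-0.15,0,0,0,0.2],
    [0,0,-0.15,0,0,0,0],
    [0.2,0,-0.15,0,0,0,-0.3],
    [0.2,0,-0.15,0,0,0,-0.7],
    [0.2,0,-0.15,0,0,0,-1],
    [0.2,0,-0.15,0,0,0,-1],
    [0.2,0,-0.15,0,0,0,-1]
  ]
}}

```text
time: 15.58
position: [484.9, 132.0, 87.8]
tcp_rot: [0.002, 0.994, -0.107, -0.001]
ft_force: [-0.7, -0.1, 0.3]
grip_width: 85.6
```

Run:
```python
from tip import *
st()
save('side','s16.png',(260,140,350,230),7);
```

```text
t 15.58 p [484.89 132.02  87.8 ] yawx -12.2 z [-0. -0. -1.] j [-0.42  0.85  0.17  1.9  -0.3   0.43 -0.25] F [-0.66 -0.05  0.32] M [-0.    0.02 -0.02] w 85.6
```

View pics/s16.png

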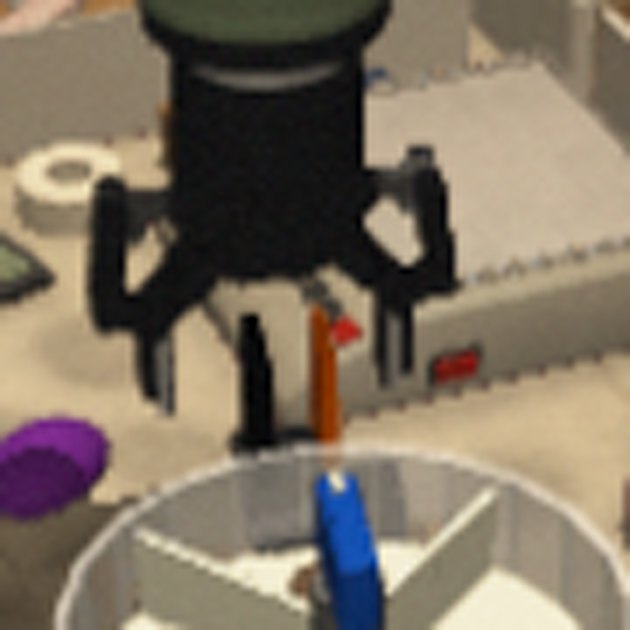

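The paddle is back out at the same pixels as before, so I'll retreat.

Emit:
{"name": "apply_moves", "arguments": {
  "motion": [
    [0,0,-3,0,0,0,-1],
    [0,0,-7,0,0,0,-1],
    [0,0,-11,0,0,0,-1],
    [0,-3,-14,0,0,0,-1],
    [0,-7,-15,0,0,0,-1],
    [0,-11,-15,0,0,0,-1],
    [0,-15,-15,0,0,0,-1],
    [0,-18,-15,0,0,0,-1],
    [0,-18,-15,0,0,0,-1],
    [0,-18,-15,0,0,0,-1]
  ]
}}

```text
time: 16.47
position: [523.0, 309.7, 236.4]
tcp_rot: [0.003, 0.994, -0.106, -0.001]
ft_force: [0.2, -1.0, 0.0]
grip_width: 85.0
```

Run:
```python
from tip import *
st()
save('side','s17.png')
save('top','t17.png')
a=cv2.imread('pics/s17.png');b=cv2.imread('pics/s0.png')
x=np.hstack([i[170:340,230:400] for i in(b,a)])
cv2.imwrite('pics/cmp.png',cv2.resize(x,None,fx=2.35,fy=2.35,interpolation=2))
```

```text
t 16.47 p [522.97 309.65 236.37] yawx -12.1 z [-0. -0. -1.] j [-0.73  0.78  0.32  1.35 -0.25  1.06 -0.59] F [ 0.17 -1.02  0.02] M [-0.03 -0.03 -0.01] w 85.0
```

View pics/cmp.png

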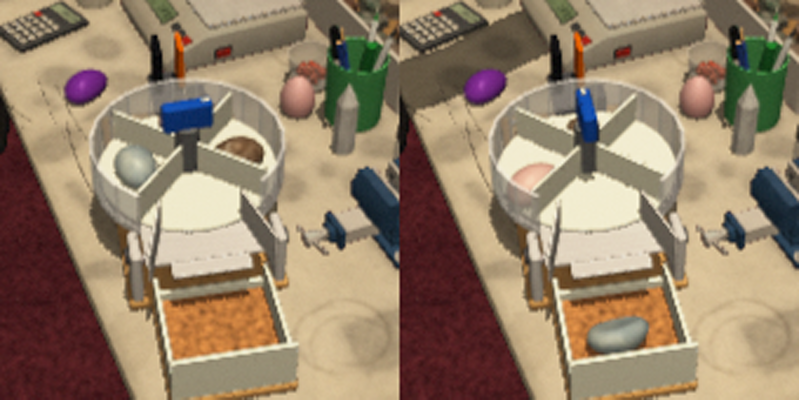

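View pics/t17.png

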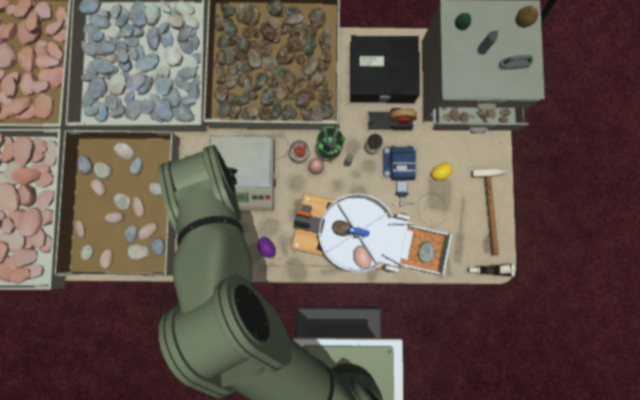

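Run:
```python
from h import *
print(workorder.close_job())
```

```text
the job is handed in; nothing more can be done
None
```

The pale blue stone is in the white tray, the carousel is level again, and the job is handed in at about 16.5 s of the 51 s allowed.

I gripped the blue knob with the carousel level and turned it about 86.5° anticlockwise, which brought the stone in front of the chute. I then squeezed the paddle to the black grip and tipped the carousel to about 0.56 rad until the stone slid out. With the paddle still squeezed I lowered it onto its rest, then let go and backed away.

**Last checks:**
- **Stones:** the blue stone lies in the tray, at top (427,251). Brown and pink are still in the carousel, at top (341,228) and (362,257).
- **Carousel and catch:** the paddle is back out, and the handle and ring sit at their starting pixels. I did not test the lock by pulling on it.
- **Rest of the table:** nothing else looks moved, including the purple and yellow look-alikes. The arm is clear, with about 0 N on the wrist.

**Readings that were off:**
- **Lowering:** the first attempt stopped just short of the rest. I pressed it down and the wrist read 46 N, from the fingers on the handle and well under the 120 N limit.
- **Knob grip:** the gripper read 23 mm on the 16 mm knob, but the knob turned without slipping.
- **Handle position:** the two cameras differed by up to 16 mm across the grips. I settled it by looking again with the fingers around the handle.

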